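Free the seized lock of a screw jack and wind it to the mark

ROBOT

A 6-joint arm with a two-finger parallel gripper is mounted at the origin on the work surface. World frame = base frame: x ahead of the robot, y to its left, z up, the work surface at z = 0. Lengths are in m, angles in rad, forces in N, time in s.
With the tool pointing down it reaches from about 0.25 to 0.775 m from the base axis. Payload 4 kg.
Tool frame: the origin (TCP) lies on the centre line of the jaws, within the pads' length; the fingertips stand 25 mm ahead of it and the grasp point (between the pads) lies 6 mm ahead of it; z points along the fingers, y is the line along which they close (so a half turn about z gives the same grasp; the last joint's range is limited). The gripper opens to 94 mm and grips with 3 to 60 N. Pads are 16 mm wide; open, the fingers measure 119 mm over their backs; the gripper's body (75 mm by 177 mm) begins 78 mm behind the grasp point.
Start: joints at [1.163, 0.087, 1.371, -0, 1.684, -0.103], TCP at [0.165, 0.525, 0.231] pointing down, gripper open.
Joint ranges: [-3.1, 3.1], [-0.76, 2.03], [0.27, 2.55], [-1.08, 4.22], [0.17, 2.65], [-2.57, 2.57]. Speed limits (rad/s): [2.79, 2.79, 3.14, 3.14, 3.14, 3.14].

INTERFACE

Orientations are given as [roll, pitch, yaw] about the fixed x, y, z axes, in that order (R = Rz(yaw) Ry(pitch) Rx(roll)).
In Python, from bench import robot, imaging gives the robot as it stands. The module is installed in compiled form; this text tells all that it offers.
- The arm moves only by the tool drive_tool, never from a script. Its argument "series" is a list of rows, each a list of 3 entries, a list of its own where there are three numbers: the finger opening in m, from 0 to 0.094, then the shift along the tool's x, y, z in m, then the turn, a rotation vector about the tool's x, y, z in rad. A call has 1 to 5 rows; each row is the pose to reach, as a shift and turn from the pose commanded when the call began, along the tool's axes at that moment; what a row does not reach only later rows make up. A row lasts 1/8 s, in which the tool goes at most 62.5 mm and 10.7 degrees, less where a joint would pass 70% of its speed; a pose out of reach is approached as far as the arm can. A call with a gripper value outside its range is refused whole. The fingers move at their own pace and stop on an object; the grip force is fixed at half the most. Time passes only in rows, so rows that repeat a pose let the fingers close. It gives the time, the measured TCP pose, the force, the opening and the grip force at its end, in the units of the state.
- robot.get_obs(): the state, without advancing time (a new reading comes with each control period).
- imaging.snapshot(name): name is "scene" or "top" or "wrist"; returns the picture (384x512x3 uint8, red, green, blue); there is no depth.
- imaging.get_calibration(name): a dict with "intrinsics" (3x3 intrinsics, pixels), "position" and "rotation" of the camera in the world. Camera axes: x right, y up, looking along -z (the intrinsics and any distortion apply to the point x, -y, -z); pixel columns grow to the right and rows downward; lengths in m; the calibration is good to about 2 mm. The wrist camera is an equidistant fisheye: a pixel r from the principal point sees the ray r / f radians off the axis. A picture is of the moment at which its call begins: read the wrist's pose just before it. get_calibration takes no time and is no camera call; for the wrist camera it gives the pose at the moment of the call.
- robot.close_job(): hands the job in; it is judged then, once.
The state is a dict: "time": time; "joint_positions": joint angles; "qvel": joint speeds; "joint_torque": joint torques, N m; "tool_pos": TCP position; "ee_rot": TCP orientation; "wrist_force": force on the tool from outside, world axes, zero at the start; "wrist_torque": the same for the moment, N m; "width": finger opening in m; "finger_force": force on a finger pad.
Only numpy, scipy, OpenCV 4.12 (cv2) and the standard library are available. Lean on these libraries where they do the work, as an engineer would, in place of code of your own. Each camera call takes 0.05 s, during which the arm holds its last target. There are 200 camera calls.

TASK

The lock of this bench screw jack has seized: break its black bar knob loose with a firm anticlockwise twist and keep turning it anticlockwise until it is fully open, at its stop about half a turn on. Then wind the jack up with the red-gripped crank until the white pointer on the yellow carriage is level with the red rider on the gauge rod, and let go. Leave the lock open, the gear shaft lying in its cradle, and the loose parts on the bench where they are.

Things in the scene. Friction and masses are not known exactly. Their poses are not given: they have to be found in the camera images.
- jack: bench screw jack bolted to the bench: grey base plate (215 x 290 x 15 mm), guide columns and a blue head (84 mm along the jack's x, 235 mm along its y, underside 125 mm and top 145 mm above the bench). The lock knob and the crank stand on the head, 150 mm apart along y. Origin: on the bench, under the middle of the head; x points away from the robot towards the cradle, y from the knob towards the crank, z up
- knob_grip (a point): lock knob: a black bar 80 mm long, 18 mm thick and 34 mm tall that turns about a vertical axis; its top is 188 mm above the bench, its underside 154 mm. This point lies on its axis 175 mm above the bench; its x axis runs along the bar and turns with it. To grip it, pinch the bar across its 18 mm thickness and turn about this axis
- knob_body (a joint): angle of the lock knob in rad, 0 seized (at the start), growing anticlockwise seen from above, fully open at the stop at 3.0. In its first 0.1 rad it resists with up to about 0.8 N m (hold it firmly), snaps free by about 0.4, and then turns with about 0.03 N m. Unless it is past about 2.2 a pin blocks the crank; open means past 2.5
- crank_axis (a point): point on the vertical axis of the crank, fixed on the jack, 195 mm above the bench, 75 mm along the jack's y from its middle
- crank_grip (a point): the crank's red grip: an upright round bar of 22 mm diameter and 65 mm length that spins freely on its own axis, 55 mm off the crank axis, its underside 160 mm and its top 225 mm above the bench; the flat crank arm lies under it. This point lies on the grip's axis, 195 mm above the bench
- crank_body (a joint): angle of the crank in rad, 0 at the start, growing clockwise seen from above. Clockwise raises the carriage by 20 mm a turn (3.18 mm per rad); it takes about 0.15 N m and stays where it is left; the carriage can rise 54 mm in all
- pointer_tip (a point): tip of the white pointer (a blade 6 mm wide and 4 mm thick) that sticks out of the yellow carriage along the jack's y, on the side of the crank; it rises with the carriage
- red_rider (a point): centre of the red rider, a disc of 24 mm diameter and 8 mm height on the upright steel gauge rod beside the pointer; its height, 15 to 38 mm above the pointer's start, is the height to reach. It is not to be moved
- cradle (a point): middle of the yellow V cradle on the carriage, on the axis on which the gear shaft lies
- gear_shaft: steel gear shaft, 180 mm long along its y, 24 mm diameter, with gears up to 52 mm diameter, lying loose in the V cradle; origin at its middle, on its axis
- gear: loose dark gear lying flat on the bench, 94 mm diameter, 30 mm high; a bystander, origin at its underside
- grease_can: closed green can, 72 mm diameter, 100 mm high, standing; a bystander, origin at its underside
- bearing: loose steel bearing ring, 90 mm diameter, 22 mm high, lying flat; a bystander, origin at its underside
- wrench: wrench 190 mm long lying flat on the bench; a bystander
Not all that is in view belongs to the job. Leave any purple or turquoise look-alike of the gear_shaft alone.

How it is judged:
On the way, in this order (a step that is already met when the one before it is completed fails the run):
1. the lock knob is broken loose, the crank not yet wound (value of joint knob_body above 0.7 rad and value of joint crank_body below 0.5 rad).
2. the lock knob is fully open (past 2.5 rad), the crank not yet wound (value of joint knob_body above 2.5 rad and value of joint crank_body below 0.5 rad).
3. the pointer is level with the red rider (within 4 mm) (z of pointer_tip in the frame of red_rider between -0.004 and 0.004 m), for 0.2 s.
At the end, for the whole second after the job is handed in: The pointer is level with the red rider to 4 mm, the lock knob stands past 2.5 rad, the rider has not moved by more than 3 mm, and the gear shaft lies at rest within 25 mm of the middle of its cradle (all of step 3 and value of joint knob_body above 2.5 rad and distance between gear_shaft and cradle below 0.025 m and linear speed of gear_shaft below 0.02 m/s and distance of red_rider from where it was at the start of the episode below 0.003 m); the robot touches nothing.
It fails at once if the gear shaft is knocked out of its cradle (more than 40 mm off) (distance between gear_shaft and cradle above 0.04 m).
It fails at once if the red rider is moved by more than 5 mm (distance of red_rider from where it was at the start of the episode above 0.005 m).
It fails at once if a loose part on the bench is moved by more than 40 mm (distance of any of gear, grease_can, bearing, wrench from where it was at the start of the episode above 0.04 m).
It also fails if it takes over 69 s, if anything falls off the work surface, if the arm or the gripper's body presses on something with over 40 N, if the wrist force passes 120 N, or if a joint passes its speed limit or range.

## Working session

There is one attempt and no reset: what is moved stays moved. The work goes in short steps, Python scripts to look and compute and a tool call to move; the robot and the scene stay as the last step left them, time stands still between calls to the robot, and variables do not carry over. Pictures are saved under pics/ and viewed, at most 10 in all, crops included, and the job is handed in when it is done.

Besides the shell and the picture viewer there is one more tool, called by a JSON object that holds its "op" and its "data". drive_tool: Moves the arm, as the interface text tells. Its arguments: {"type":"object","properties":{"series":{"type":"array"}},"required":["series"]}

```bash
mkdir -p pics
python3 - <<'E'
from bench import robot, imaging
import cv2, numpy as np
for n in ["scene","top"]:
    im=imaging.snapshot(n); cv2.imwrite(f"pics/{n}0.png",im[:,:,::-1])
    c=imaging.get_calibration(n); print(n,c)
o=robot.get_obs(); print(o)
E
```

```text
scene {'intrinsics': array([[346.89175937,   0.        , 260.18689428],
       [  0.        , 346.89175937, 191.32358525],
       [  0.        ,   0.        ,   1.        ]]), 'position': array([ 1.21325305, -0.57969234,  0.81310716]), 'rotation': array([0.92205308, 0.00949562, 0.8043114 ])}
top {'intrinsics': array([[393.93288941,   0.        , 261.93994369],
       [  0.        , 393.93288941, 190.06936129],
       [  0.        ,   0.        ,   1.        ]]), 'position': array([0.4602993 , 0.00402805, 1.16280717]), 'rotation': array([ 0.10803552, -0.00291903, -1.59733942])}
{'time': 0.1, 'joint_positions': array([ 1.16289520e+00,  8.78931085e-02,  1.37208663e+00, -2.13504453e-05,
        1.68359252e+00, -1.03146341e-01]), 'qvel': array([ 0.00116988, -0.00124854, -0.00297847, -0.0011178 , -0.00150647,
        0.00063676]), 'joint_torque': array([ 2.82290341e-03, -3.41252482e+01, -3.03301084e+01,  7.20853033e-02,
        3.04521562e-02, -1.16344008e-04]), 'tool_pos': array([0.16489286, 0.52424004, 0.22942297]), 'ee_rot': array([-3.13962138e+00, -1.82721179e-04,  2.83683531e+00]), 'wrist_force': array([-0.27589904, -0.32898217, -0.51823614]), 'wrist_torque': array([ 0.01401724, -0.03204531, -0.03444859]), 'finger_force': 0.0, 'width': 0.09381137094429676}
```

View pics/scene0.png

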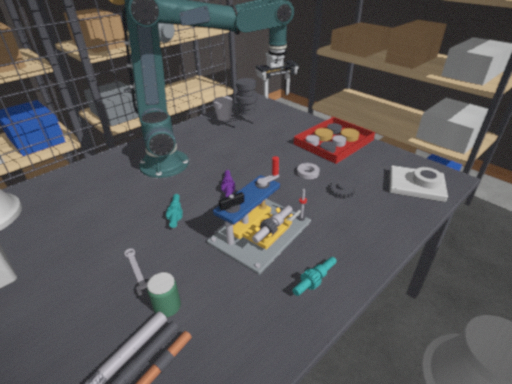

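View pics/top0.png

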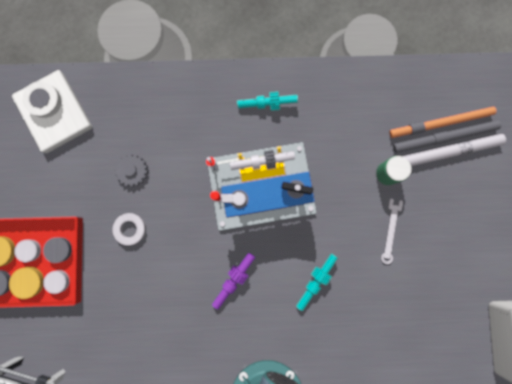

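The scene and top views show the jack in the middle. In the top view the black knob bar is at (296,188), the red crank grip at (215,196), the crank hub at (240,199), the red rider at (211,161), and the real steel shaft in its cradle at about (262,160). The purple and turquoise look-alikes lie apart from it. Next I'll measure by masks and enlarge one crop to confirm.

```bash
cat > h.py <<'E'
from bench import robot, imaging
import cv2, numpy as np
from scipy.spatial.transform import Rotation as R
def cam(n):
    c=imaging.get_calibration(n); return c['intrinsics'],np.array(c['position']),R.from_euler('xyz',c['rotation']).as_matrix()
def ray(C,uv):
    K,p,M=C; d=np.array([(uv[0]-K[0,2])/K[0,0],-(uv[1]-K[1,2])/K[1,1],-1.]); return M@d
def onz(C,uv,z):
    d=ray(C,uv); return C[1]+d*(z-C[1][2])/d[2]
def proj(C,P):
    K,p,M=C; q=M.T@(np.asarray(P)-p); return np.array([K[0,2]+K[0,0]*q[0]/-q[2],K[1,2]+K[1,1]*q[1]/q[2]])
def tri(C1,u1,C2,u2):
    d1,d2=ray(C1,u1),ray(C2,u2); A=np.stack([d1,-d2],1); t=np.linalg.lstsq(A,C2[1]-C1[1],rcond=None)[0]
    a,b=C1[1]+t[0]*d1,C2[1]+t[1]*d2; return (a+b)/2,np.linalg.norm(a-b)
def blobs(m,amin=4):
    n,l,s,c=cv2.connectedComponentsWithStats(m.astype(np.uint8)); return [(s[i,4],c[i].round(1),s[i,:4]) for i in range(1,n) if s[i,4]>=amin],l
E
python3 - <<'E'
from h import *
T=cam("top");S=cam("scene")
t=cv2.imread("pics/top0.png");s=cv2.imread("pics/scene0.png")
def red(im):
    b,g,r=[im[:,:,i].astype(int) for i in range(3)]; return (r>110)&(g<70)&(b<70)
def black(im): return im.max(2)<35
def roi(m,x0,y0,x1,y1):
    k=np.zeros_like(m);k[y0:y1,x0:x1]=m[y0:y1,x0:x1];return k
print("red top",blobs(roi(red(t),190,140,320,230))[0]); print("red scene",blobs(roi(red(s),250,140,330,230))[0])
m=roi(black(t),275,175,320,205); bl=blobs(m,10);print("knob",bl[0])
ys,xs=np.nonzero(m); P=np.array([onz(T,(x,y),0.188)[:2] for x,y in zip(xs,ys)]);
r=cv2.minAreaRect(P.astype(np.float32)*1000);print(r, cv2.boxPoints(r))
b=t.astype(int);bm=roi((b[:,:,0]>110)&(b[:,:,2]<60),200,160,330,230)
B=np.array([onz(T,(x,y),0.145)[:2] for y,x in zip(*np.nonzero(bm))]);print("head",cv2.minAreaRect(B.astype(np.float32)*1000))
a=cv2.resize(t[135:240,195:330],None,fx=5.9,fy=5.5,interpolation=cv2.INTER_CUBIC)
cv2.imwrite("pics/topz.png",a)
a=cv2.resize(s[145:270,205:325],None,fx=5,fy=4.8,interpolation=cv2.INTER_CUBIC)
cv2.imwrite("pics/scz.png",a)
E
```

```text
red top [(np.int32(12), array([211.2, 163.2]), array([208, 162,   6,   3], dtype=int32)), (np.int32(52), array([215.2, 196. ]), array([211, 193,   9,   7], dtype=int32))]
red scene [(np.int32(17), array([305.9, 142. ]), array([300, 140,  13,   6], dtype=int32)), (np.int32(16), array([319.1, 147.4]), array([316, 145,   8,   5], dtype=int32)), (np.int32(4), array([328.2, 152. ]), array([327, 151,   3,   3], dtype=int32)), (np.int32(90), array([274.8, 165.3]), array([272, 157,   6,  18], dtype=int32)), (np.int32(19), array([301.8, 201.1]), array([299, 199,   7,   5], dtype=int32))]
knob []Traceback (most recent call last):
  File "<stdin>", line 12, in <module>
cv2.error: OpenCV(4.12.0) /io/opencv/modules/imgproc/src/convhull.cpp:143: error: (-215:Assertion failed) total >= 0 && (depth == CV_32F || depth == CV_32S) in function 'convexHull'
```

Run:
```python
from h import *
T=cam("top");S=cam("scene")
t=cv2.imread("pics/top0.png");s=cv2.imread("pics/scene0.png")
def red(im,k=100):
    b,g,r=[im[:,:,i].astype(int) for i in range(3)]; return (r>k)&(r>1.8*g)&(r>1.8*b)
def roi(m,x0,y0,x1,y1):
    k=np.zeros_like(m);k[y0:y1,x0:x1]=m[y0:y1,x0:x1];return k
print("red top",blobs(roi(red(t),190,140,320,230))[0]); print("red scene",blobs(roi(red(s),265,150,312,230))[0])
print(t[186:190,284:312].max(2))
m=roi(t.max(2)<50,275,178,320,200); print(blobs(m,10)[0])
P=np.array([onz(T,(x,y),0.188)[:2] for y,x in zip(*np.nonzero(m))])
r=cv2.minAreaRect(P.astype(np.float32)*1000);print(r)
b=t.astype(int);bm=roi((b[:,:,0]>90)&(b[:,:,0]>2*b[:,:,2]),215,170,330,222)
B=np.array([onz(T,(x,y),0.145)[:2] for y,x in zip(*np.nonzero(bm))]);r=cv2.minAreaRect(B.astype(np.float32)*1000);print("head",r);print(cv2.boxPoints(r))
print("grip top",onz(T,(215.2,196),.225), "hub~",onz(T,(239.5,199.3),.17))
cv2.imwrite("pics/topz.png",cv2.resize(t[135:240,195:330],None,fx=5.9,fy=5.5,interpolation=cv2.INTER_CUBIC))
cv2.imwrite("pics/scz.png",cv2.resize(s[145:270,205:325],None,fx=5,fy=4.8,interpolation=cv2.INTER_CUBIC))
```

```text
red top [(np.int32(48), array([210.5, 162.2]), array([206, 157,   9,   9], dtype=int32)), (np.int32(80), array([214.7, 195.5]), array([210, 191,  10,  10], dtype=int32))]
red scene [(np.int32(117), array([275.2, 165.2]), array([272, 156,   7,  19], dtype=int32)), (np.int32(31), array([302.6, 200.6]), array([299, 198,   8,   6], dtype=int32))]
[[ 58  59  60  60  60  60  60  60  61  72 119 172 202 213 207 186 143  95
   73  81  98 111 119 126 138 148 146 132]
 [ 50  53  54  55  56  56  59  59  59  73 124 179 209 218 214 194 151  98
   66  61  67  71  76  83  92 103 105  98]
 [ 54  49  47  47  47  49  50  54  55  66 113 167 198 210 207 185 143  91
   63  60  61  60  62  62  65  68  69  70]
 [ 80  69  63  54  47  44  43  43  45  54  87 133 167 181 179 157 117  77
   62  59  60  59  59  60  59  59  60  61]]
[(np.int32(14), array([289.4, 188.9]), array([285, 188,   9,   3], dtype=int32)), (np.int32(13), array([303.2, 191.7]), array([300, 191,   9,   2], dtype=int32))]
((562.7019653320312, -87.35991668701172), (58.01557159423828, 4.393373489379883), 76.51860046386719)
head ((559.2853393554688, -16.130279541015625), (78.90748596191406, 230.093017578125), 8.450761795043945)
[[ 503.35278   91.86902]
 [ 537.1671  -135.72577]
 [ 615.2179  -124.12958]
 [ 581.40356  103.46521]]
grip top [0.55058148 0.11063456 0.225     ] hub~ [0.54588497 0.05560935 0.17      ]
```

View pics/topz.png

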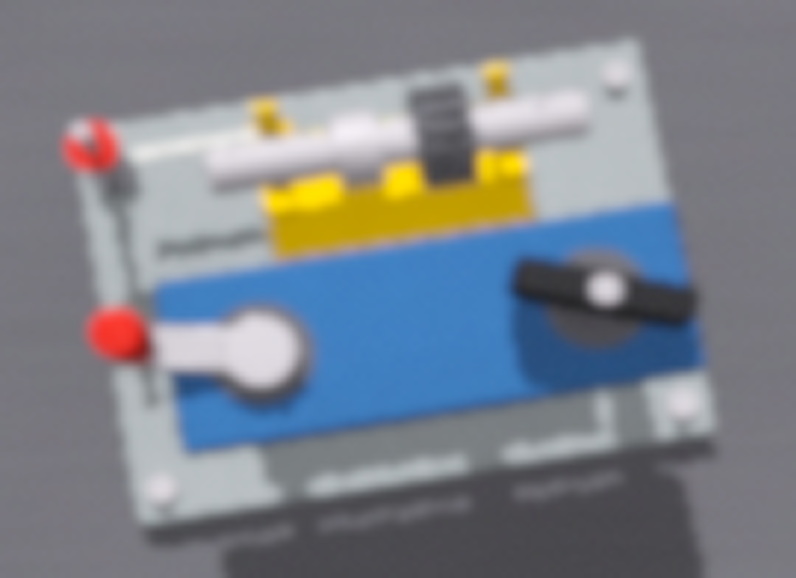

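View pics/scz.png

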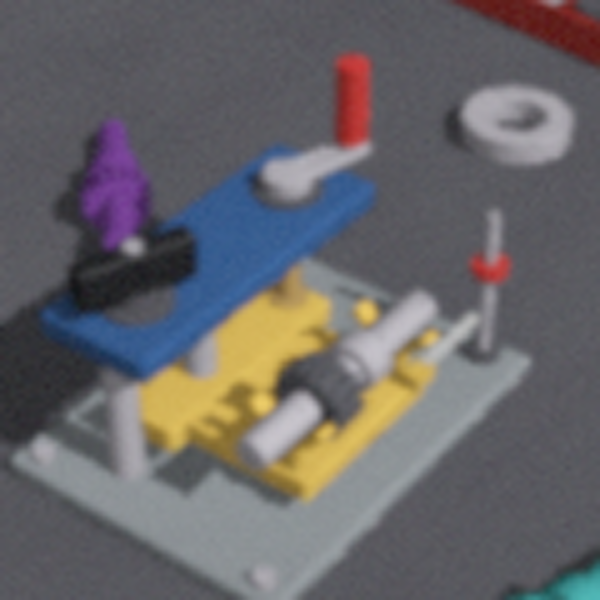

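The crops confirm it: black bar knob at top-view px (297,187), red grip at (215,196), rider on the rod at (210.5,162), and the white pointer tip beside the rod at about (218,163) top and (300,211) scene. Next: 3D positions and the wrist camera mount.

```bash
cat >> h.py <<'E'
def delta(pos,yaw,o=None,cmd=None):
    o=o or robot.get_obs(); p=np.array(o['tool_pos']) if cmd is None else np.array(cmd[0]); M=R.from_euler('xyz',o['ee_rot'] if cmd is None else cmd[1])
    G=R.from_euler('xyz',[np.pi,0,yaw]); return (M.inv().apply(np.array(pos)-p)).round(4),(M.inv()*G).as_rotvec().round(3)
def fray(C,uv):
    K,p,M=C; v=np.array([uv[0]-K[0,2],uv[1]-K[1,2]]); r=np.hypot(*v); th=r/K[0,0]; e=v/r
    return M@np.array([np.sin(th)*e[0],-np.sin(th)*e[1],-np.cos(th)])
def fproj(C,P):
    K,p,M=C; q=M.T@(np.asarray(P)-p); x,y,z=q[0],-q[1],-q[2]; n=np.hypot(x,y); th=np.arctan2(n,z); return K[:2,2]+K[0,0]*th*np.array([x,y])/n
E
python3 - <<'E'
from h import *
T=cam("top");S=cam("scene");W=cam("wrist"); print("wrist",W)
print("rider",tri(T,(210.5,162.2),S,(302.6,200.6)))
print("rod top",tri(T,(210.5,160.5),S,(304,189)), "rod foot scene->", onz(S,(301.8,218),.017))
print("pointer tip",tri(T,(217.9,163.2),S,(300,211.2)))
print("grip",tri(T,(214.7,195.5),S,(275.2,157)), onz(T,(214.7,195.5),.225))
for z in (.188,.19): print("boss",onz(T,(297.5,187.4),z))
a,b=onz(T,(282.3,185.5),.185),onz(T,(312.8,190.1),.185); print("bar",a,b,np.degrees(np.arctan2(*(a-b)[1::-1])),np.linalg.norm(a-b))
# bar ends from scene top edge: zoom ends
a,b=onz(S,(205+192/5,145+232/4.8),.188),onz(S,(205+78/5,145+268/4.8),.188);print("bar scene front-top edge",a,b,np.degrees(np.arctan2(*(a-b)[1::-1])))
print("gear",onz(T,(131,172),.03),"bearing",onz(T,(129,230),.022))
print(delta((.6,.27,.22),2.0))
E
```

```text
wrist (array([[297.31863964,   0.        , 254.90210868],
       [  0.        , 297.31863964, 188.67758812],
       [  0.        ,   0.        ,   1.        ]]), array([0.08911044, 0.54770077, 0.38311708]), array([[ 0.29969205, -0.91943384, -0.25460968],
       [ 0.95403495,  0.28842781,  0.08140464],
       [-0.00140967, -0.26730285,  0.96361154]]))
rider (array([0.65822703, 0.13848957, 0.09202091]), np.float64(0.002914914330846906))
rod top (array([0.65700343, 0.13562753, 0.13990682]), np.float64(0.01148468913782034)) rod foot scene-> [0.6618064  0.13968503 0.017     ]
pointer tip (array([0.66191334, 0.1226254 , 0.05740524]), np.float64(0.005086183729932152))
grip (array([0.55289794, 0.11305051, 0.22596458]), np.float64(0.0035433474902226846)) [0.55181299 0.11181232 0.225     ]
boss [ 0.57027656 -0.09037007  0.188     ]
boss [ 0.57005092 -0.09017639  0.19      ]
bar [ 0.57639008 -0.05283291  0.185     ] [ 0.56282931 -0.12862572  0.185     ] 79.85603285234907 0.07699640180097907
bar scene front-top edge [ 0.58737956 -0.05433317  0.188     ] [ 0.56770733 -0.12483093  0.188     ] 74.40837086401586
gear [0.64576733 0.37619762 0.03      ] bearing [0.47836072 0.38301359 0.022     ]
(array([-0.4913, -0.1119,  0.0096]), array([-0.002,  0.001,  0.837]))
```

Run:
```python
from h import *
print(delta((.570,-.09,.32),1.37,cmd=([.165,.525,.231],[np.pi,0,2.837])))
```

```text
(array([-0.5708, -0.4652, -0.089 ]), array([ 0.   , -0.   ,  1.467]))
```

{"op": "drive_tool", "data": {"series": [[0.094,[-0.15,-0.12,-0.089],[0,0,0.3]],[0.094,[-0.571,-0.465,-0.089],[0,0,1.467]],[0.094,[-0.571,-0.465,-0.089],[0,0,1.467]],[0.094,[-0.571,-0.465,-0.089],[0,0,1.467]],[0.094,[-0.571,-0.465,-0.089],[0,0,1.467]]]}}

```text
time: 0.72
tool_pos: [0.334, 0.2678, 0.2795]
ee_rot: [-3.142, 0.0, 1.894]
wrist_force: [1.1, -0.4, -0.3]
width: 0.0939
finger_force: 0.0
```

Run:
```python
from h import *
print(delta((.570,-.09,.32),1.37))
```

```text
(array([-0.4142,  0.1103, -0.0404]), array([-0.   ,  0.   ,  0.524]))
```

{"op": "drive_tool", "data": {"series": [[0.06,[-0.414,0.11,-0.04],[0,0,0.524]],[0.06,[-0.414,0.11,-0.04],[0,0,0.524]],[0.06,[-0.414,0.11,-0.04],[0,0,0.524]],[0.06,[-0.414,0.11,-0.04],[0,0,0.524]],[0.06,[-0.414,0.11,-0.04],[0,0,0.524]]]}}

```text
time: 1.35
tool_pos: [0.5068, 0.0089, 0.3086]
ee_rot: [-3.141, -0.0, 1.375]
wrist_force: [0.3, 1.1, 0.7]
width: 0.0604
finger_force: 0.0
```

Run:
```python
from h import *
print(delta((.570,-.09,.32),1.37))
```

```text
(array([-0.0847,  0.0812, -0.0115]), array([-0.   , -0.   ,  0.005]))
```

{"op": "drive_tool", "data": {"series": [[0.06,[-0.085,0.081,-0.011],[0,0,0.005]],[0.06,[-0.085,0.081,-0.011],[0,0,0.005]],[0.06,[-0.085,0.081,-0.011],[0,0,0.005]],[0.06,[-0.085,0.081,-0.011],[0,0,0.005]]]}}

```text
time: 1.85
tool_pos: [0.5687, -0.088, 0.3191]
ee_rot: [-3.14, -0.001, 1.37]
wrist_force: [0.8, -0.1, 0.5]
width: 0.0599
finger_force: 0.0
```

Run:
```python
from h import *
o=robot.get_obs(); W=cam("wrist"); im=imaging.snapshot("wrist")[:,:,::-1].copy(); print(o['tool_pos'],o['ee_rot'],o['joint_positions'])
for P in [(.570,-.09,.188),(.5783,-.051,.188),(.5617,-.129,.188)]: u=fproj(W,P);print(u); cv2.circle(im,tuple(int(round(v)) for v in u),2,(0,255,0),-1)
cv2.imwrite("pics/w1.png",im)
```

```text
[ 0.56872244 -0.08799875  0.31908646] [-3.13984709e+00 -7.36071321e-04  1.37024795e+00] [-2.52389913e-01  1.46797519e-01  1.13099224e+00  6.73689421e-04
  1.86558420e+00 -5.16470234e-02]
[258.30646112 188.9388336 ]
[258.80808008 149.08914971]
[257.80267759 226.04208828]
```

View pics/w1.png

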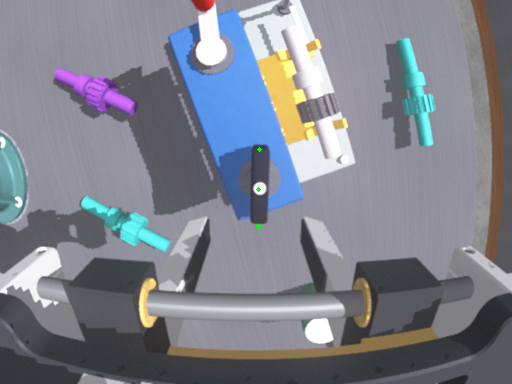

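The bar spans wrist-view px (260,147) to (260,222) with its boss at (259,188). The predicted axis is at (258,189), so the estimate holds. I'm descending and gripping now.

{"op": "drive_tool", "data": {"series": [[0.06,[-0.002,0.002,0.06],[0,0,0]],[0.06,[-0.002,0.002,0.11],[0,0,0]],[0.06,[-0.002,0.002,0.138],[0,0,0]],[0.06,[-0.002,0.002,0.138],[0,0,0]],[0.03,[-0.002,0.002,0.138],[0,0,0]]]}}

```text
time: 2.52
tool_pos: [0.5712, -0.0899, 0.1841]
ee_rot: [3.138, -0.0, 1.372]
wrist_force: [-0.1, 0.5, 0.6]
width: 0.0531
finger_force: 0.0
```

{"op": "drive_tool", "data": {"series": [[0.0,[0,0,0],[0,0,0]],[0.0,[0,0,0],[0,0,0]],[0.0,[0,0,0],[0,0,0]],[0.0,[0,0,0],[0,0,0]],[0.0,[0,0,0],[0,0,0]]]}}

```text
time: 3.15
tool_pos: [0.5722, -0.0911, 0.1824]
ee_rot: [3.137, -0.0, 1.37]
wrist_force: [6.0, -1.4, -0.0]
width: 0.0176
finger_force: 30.0
```

{"op": "drive_tool", "data": {"series": [[0.0,[0,0,0],[0,0,-0.06]],[0.0,[0,0,0],[0,0,-0.12]],[0.0,[0,0,0],[0,0,-0.2]],[0.0,[0,0,0],[0,0,-0.3]],[0.0,[0,0,0],[0,0,-0.4]]]}}

```text
time: 3.78
tool_pos: [0.5728, -0.0923, 0.1824]
ee_rot: [3.136, 0.004, 1.77]
wrist_force: [5.9, -4.0, -1.5]
width: 0.02
finger_force: 33.9
```

Run:
```python
from h import *
o=robot.get_obs(); print(o['wrist_torque'],o['width'],o['ee_rot'],o['joint_positions'])
im=imaging.snapshot("scene")[:,:,::-1]; cv2.imwrite("pics/s2.png",cv2.resize(im[145:270,205:325],None,fx=5,fy=4.8,interpolation=cv2.INTER_CUBIC))
```

```text
[-0.92009837 -1.0703277  -0.93294788] 0.019954271860802578 [3.1364138  0.00388716 1.77021521] [-2.56753361e-01  1.63628494e-01  1.38096625e+00 -1.20850930e-03
  1.59063625e+00 -4.56210123e-01]
```

{"op": "drive_tool", "data": {"series": [[0.0,[0,0,0],[0,0,-0.08]],[0.0,[0,0,0],[0,0,-0.16]],[0.0,[0,0,0],[0,0,-0.24]],[0.0,[0,0,0],[0,0,-0.32]]]}}

```text
time: 4.32
tool_pos: [0.574, -0.0916, 0.1824]
ee_rot: [3.134, 0.005, 2.092]
wrist_force: [10.1, -0.3, -2.2]
width: 0.0172
finger_force: 30.0
```

Run:
```python
from h import *
o=robot.get_obs(); print(o['wrist_torque'],o['width'],o['ee_rot'],o['finger_force'])
```

```text
[-0.36476882 -1.68997294 -0.0138184 ] 0.017222224742889095 [3.134457   0.00535759 2.09192835] 29.951897263526917
```

{"op": "drive_tool", "data": {"series": [[0.0,[-0.001,0.002,0],[0,0,-0.16]],[0.0,[-0.001,0.002,0],[0,0,-0.32]],[0.0,[-0.001,0.002,0],[0,0,-0.48]],[0.0,[-0.001,0.002,0],[0,0,-0.64]],[0.0,[-0.001,0.002,0],[0,0,-0.8]]]}}

```text
time: 4.95
tool_pos: [0.5755, -0.0898, 0.1824]
ee_rot: [3.138, 0.006, 2.896]
wrist_force: [7.0, 2.9, -1.5]
width: 0.0179
finger_force: 30.0
```

{"op": "drive_tool", "data": {"series": [[0.0,[-0.001,0.001,0],[0,0,-0.16]],[0.0,[-0.001,0.001,0],[0,0,-0.32]],[0.0,[-0.001,0.001,0],[0,0,-0.48]],[0.0,[-0.001,0.001,0],[0,0,-0.64]],[0.0,[-0.001,0.001,0],[0,0,-0.8]]]}}

```text
time: 5.58
tool_pos: [0.5753, -0.0876, 0.1824]
ee_rot: [3.139, 0.005, -2.586]
wrist_force: [2.1, 5.2, 2.2]
width: 0.0177
finger_force: 30.0
```

Run:
```python
from h import *
o=robot.get_obs(); print(o['wrist_torque'],o['joint_positions'])
```

```text
[ 1.06710604 -0.66213563  0.00903222] [-0.2514579   0.17008016  1.37352162  0.00531619  1.59605795 -2.37753065]
```

{"op": "drive_tool", "data": {"series": [[0.06,[0,0,0],[0,0,0]],[0.06,[0,0,0],[0,0,0]],[0.06,[0,0,0],[0,0,0]],[0.06,[0,0,-0.03],[0,0,0]],[0.06,[0,0,-0.055],[0,0,0]]]}}

```text
time: 6.2
tool_pos: [0.5735, -0.09, 0.2367]
ee_rot: [3.14, -0.002, -2.594]
wrist_force: [-0.3, -0.4, 0.1]
width: 0.0599
finger_force: 0.0
```

{"op": "drive_tool", "data": {"series": [[0.06,[0,0,0],[0,0,0.17]],[0.06,[0,0,0],[0,0,0.34]],[0.06,[0,0,0],[0,0,0.51]],[0.06,[0,0,0],[0,0,0.68]],[0.06,[0,0,0],[0,0,0.85]]]}}

```text
time: 6.82
tool_pos: [0.5736, -0.0901, 0.2361]
ee_rot: [-3.141, -0.002, 2.834]
wrist_force: [0.1, 0.8, -0.5]
width: 0.0599
finger_force: 0.0
```

{"op": "drive_tool", "data": {"series": [[0.06,[0,0,0],[0,0,0.17]],[0.06,[0,0,0],[0,0,0.34]],[0.06,[0,0,0],[0,0,0.51]],[0.06,[0,0,0],[0,0,0.68]],[0.06,[0,0,0],[0,0,0.85]]]}}

```text
time: 7.45
tool_pos: [0.5736, -0.09, 0.2361]
ee_rot: [-3.14, -0.001, 1.984]
wrist_force: [-0.6, -0.1, -0.2]
width: 0.06
finger_force: 0.0
```

{"op": "drive_tool", "data": {"series": [[0.06,[0,0,0],[0,0,0.17]],[0.06,[0,0,0],[0,0,0.34]],[0.06,[0,0,0],[0,0,0.51]],[0.06,[0,0,0],[0,0,0.68]],[0.06,[0,0,0],[0,0,0.85]]]}}

```text
time: 8.07
tool_pos: [0.5736, -0.0901, 0.2361]
ee_rot: [-3.14, 0.0, 1.134]
wrist_force: [0.7, -0.1, -0.7]
width: 0.0596
finger_force: 0.0
```

{"op": "drive_tool", "data": {"series": [[0.06,[0,0,0],[0,0,0.17]],[0.06,[0,0,0],[0,0,0.34]],[0.06,[0,0,0],[0,0,0.51]],[0.06,[0,0,0],[0,0,0.59]],[0.06,[0,0,0],[0,0,0.59]]]}}

```text
time: 8.7
tool_pos: [0.5737, -0.09, 0.2362]
ee_rot: [-3.141, 0.001, 0.55]
wrist_force: [0.7, -0.3, 0.4]
width: 0.06
finger_force: 0.0
```

Run:
```python
from h import *
o=robot.get_obs(); W=cam("wrist"); im=imaging.snapshot("wrist")[:,:,::-1].copy(); print(o['tool_pos'],o['ee_rot'],o['joint_positions'])
for P in [(.572,-.09,.188),]: u=fproj(W,P);print(u); cv2.circle(im,tuple(int(round(v)) for v in u),2,(0,255,0),-1)
cv2.imwrite("pics/w2.png",im)
```

```text
[ 0.57368282 -0.09004312  0.23618527] [-3.14061355e+00  1.08348844e-03  5.50431509e-01] [-2.53252010e-01  1.55937583e-01  1.28342938e+00 -1.01362007e-04
  1.70368257e+00  7.67099981e-01]
[254.66581775 217.664455  ]
```

View pics/w2.png

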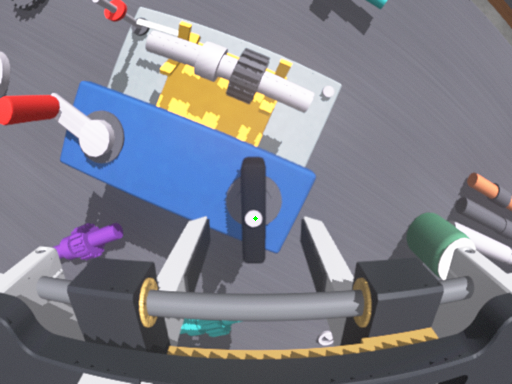

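The knob (boss at px (254,218), bar upright at (253,158)–(254,262)) is freed and lined up with the jaws. I'm regripping for the rest of the turn.

{"op": "drive_tool", "data": {"series": [[0.06,[-0.001,-0.001,0.03],[0,0,0]],[0.06,[-0.001,-0.001,0.055],[0,0,0]],[0.06,[-0.001,-0.001,0.055],[0,0,0]],[0.0,[-0.001,-0.001,0.055],[0,0,0]],[0.0,[-0.001,-0.001,0.055],[0,0,0]]]}}

```text
time: 9.38
tool_pos: [0.5735, -0.0898, 0.1835]
ee_rot: [3.14, -0.002, 0.551]
wrist_force: [0.5, 0.1, 0.5]
width: 0.0432
finger_force: 0.0
```

{"op": "drive_tool", "data": {"series": [[0.0,[0,0,0],[0,0,0]],[0.0,[0,0,0],[0,0,0]],[0.0,[0,0,0],[0,0,0]],[0.0,[0,0,0],[0,0,-0.12]],[0.0,[0,0,0],[0,0,-0.25]]]}}

```text
time: 10.0
tool_pos: [0.5727, -0.0892, 0.1823]
ee_rot: [-3.141, -0.001, 0.805]
wrist_force: [-1.3, 1.6, 1.7]
width: 0.0177
finger_force: 30.4
```

{"op": "drive_tool", "data": {"series": [[0.0,[0,0,0],[0,0,-0.12]],[0.0,[0,0,0],[0,0,-0.24]],[0.0,[0,0,0],[0,0,-0.36]],[0.0,[0,0,0],[0,0,-0.44]],[0.0,[0,0,0],[0,0,-0.44]]]}}

```text
time: 10.62
tool_pos: [0.5727, -0.0893, 0.1823]
ee_rot: [3.141, -0.001, 1.238]
wrist_force: [-0.5, 2.2, 2.6]
width: 0.0176
finger_force: 30.8
```

Run:
```python
from h import *
o=robot.get_obs(); print(o['wrist_torque'],o['joint_positions'][5],o['ee_rot'],o['width'])
```

```text
[ 0.21523686  0.29802528 -0.56839697] 0.07967421851116897 [ 3.14128010e+00 -7.51824913e-04  1.23823420e+00] 0.017561862280045085
```

{"op": "drive_tool", "data": {"series": [[0.06,[0,0,0],[0,0,0]],[0.06,[0,0,0],[0,0,0]],[0.06,[0,0,0],[0,0,0]],[0.06,[0,0,-0.04],[0,0,0]],[0.06,[0,0,-0.1],[0,0,0]]]}}

```text
time: 11.25
tool_pos: [0.5713, -0.0893, 0.2794]
ee_rot: [-3.134, 0.001, 1.24]
wrist_force: [0.9, -0.0, 0.4]
width: 0.0596
finger_force: 0.0
```

Run:
```python
from h import *
print(delta((.552,.112,.30),1.4))
```

```text
(array([ 0.1841, -0.0838, -0.0201]), array([-0.008,  0.   , -0.16 ]))
```

{"op": "drive_tool", "data": {"series": [[0.06,[0.05,-0.02,-0.023],[0,0,-0.08]],[0.06,[0.1,-0.045,-0.023],[0,0,-0.16]],[0.06,[0.184,-0.084,-0.023],[0,0,-0.16]],[0.06,[0.184,-0.084,-0.023],[0,0,-0.16]],[0.06,[0.184,-0.084,-0.023],[0,0,-0.16]]]}}

```text
time: 11.88
tool_pos: [0.5523, 0.1137, 0.3042]
ee_rot: [-3.14, 0.0, 1.404]
wrist_force: [-0.1, -1.0, 0.5]
width: 0.0601
finger_force: 0.0
```

{"op": "drive_tool", "data": {"series": [[0.06,[0,0,0],[0,0,0]],[0.06,[0,0,0],[0,0,0]]]}}

```text
time: 12.12
tool_pos: [0.5532, 0.1104, 0.3045]
ee_rot: [-3.141, 0.0, 1.398]
wrist_force: [0.6, -0.6, 0.2]
width: 0.0599
finger_force: 0.0
```

Run:
```python
from h import *
o=robot.get_obs(); W=cam("wrist"); im=imaging.snapshot("wrist")[:,:,::-1].copy(); print(o['tool_pos'],o['ee_rot'],o['joint_positions'])
b,g,r=[im[:,:,i].astype(int) for i in range(3)]; m=(r>100)&(r>1.8*g)&(r>1.8*b)
for x in blobs(m,25)[0]: print(x)
for P in [(.552,.112,.225),(.552,.112,.16),(.549,.058,.17),(.658,.138,.092)]: u=fproj(W,P);print(u); cv2.circle(im,tuple(int(round(v)) for v in u),2,(0,255,0),-1)
cv2.imwrite("pics/w3.png",im); print(delta((.552,.112,.202),1.4,o))
```

```text
[0.55316126 0.11042277 0.30452386] [-3.14121357e+00  4.20117931e-04  1.39834363e+00] [ 9.66974715e-02  1.17267951e-01  1.19260643e+00 -3.14885777e-04
  1.83219541e+00  2.69068946e-01]
(np.int32(211), array([334.9, 134.7]), array([327, 127,  19,  18], dtype=int32))
(np.int32(748), array([256.4, 191.3]), array([244, 172,  25,  38], dtype=int32))
[255.02843426 202.03890615]
[255.05812351 182.50405163]
[260.98264012 234.03204303]
[334.47557624 135.67595066]
(array([ 0.0014, -0.0014,  0.1025]), array([-0.   ,  0.   , -0.002]))
```

View pics/w3.png

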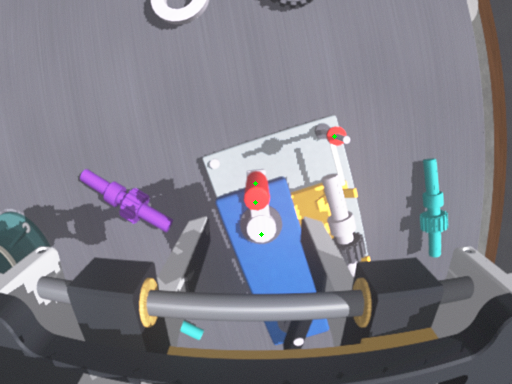

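Seen in the wrist view, the grip (256,191), rider (335,135) and hub (262,229) all match the predictions within 2 px. I'm lowering onto the grip.

{"op": "drive_tool", "data": {"series": [[0.06,[0.001,-0.001,0.05],[0,0,0]],[0.06,[0.001,-0.001,0.1],[0,0,0]],[0.06,[0.001,-0.001,0.103],[0,0,0]],[0.0,[0.001,-0.001,0.103],[0,0,0]],[0.0,[0.001,-0.001,0.103],[0,0,0]]]}}

```text
time: 12.8
tool_pos: [0.5539, 0.1128, 0.2053]
ee_rot: [3.136, -0.002, 1.4]
wrist_force: [-0.7, 0.5, 0.5]
width: 0.0434
finger_force: 0.0
```

{"op": "drive_tool", "data": {"series": [[0.0,[0,0,0],[0,0,0]],[0.0,[0,0,0],[0,0,0]],[0.0,[0,0,0],[0,0,0]]]}}

```text
time: 13.18
tool_pos: [0.5535, 0.1129, 0.2031]
ee_rot: [3.138, -0.001, 1.4]
wrist_force: [3.8, 0.4, 2.2]
width: 0.0217
finger_force: 30.0
```

```bash
cat > c.py <<'E'
from h import *
import sys
C=np.array([.549,.058]); r=.055
def plan(step,n=5):
    o=robot.get_obs(); p=o['tool_pos'][:2]; M=R.from_euler('xyz',o['ee_rot']); a=np.arctan2(*(p-C)[::-1]); print("ang",np.degrees(a),"r",np.linalg.norm(p-C),o['wrist_force'],o['width'])
    for k in range(1,n+1):
        q=C+r*np.array([np.cos(a-k*step),np.sin(a-k*step)]); print(M.inv().apply([*(q-p),0]).round(3)[:2].tolist(),end=' ')
if __name__=="__main__": plan(np.radians(float(sys.argv[1])))
E
python3 c.py 24
```

```text
ang 85.35377974474166 r 0.05504424223194589 [3.80146607 0.40175248 2.19383281] 0.021696398297919795
[-0.003, 0.023] [-0.015, 0.042] [-0.033, 0.055] [-0.056, 0.06] [-0.078, 0.055]
```

Run:
```python
from h import *
M=R.from_euler('xyz',[np.pi,0,1.4]); f=lambda d:.055*np.array([np.cos(np.radians(d)),np.sin(np.radians(d)),0])
a=85.35
for c in range(4):
    print([M.inv().apply(f(a-20*k)-f(a)).round(3)[:2].tolist() for k in range(1,6)]); a-=100
```

```text
[[-0.002, 0.019], [-0.01, 0.036], [-0.023, 0.05], [-0.04, 0.058], [-0.059, 0.06]]
[[-0.018, -0.005], [-0.034, -0.016], [-0.045, -0.031], [-0.05, -0.05], [-0.048, -0.069]]
[[0.008, -0.017], [0.022, -0.031], [0.039, -0.039], [0.058, -0.041], [0.076, -0.036]]
[[0.016, 0.011], [0.027, 0.027], [0.032, 0.045], [0.03, 0.064], [0.022, 0.081]]
```

{"op": "drive_tool", "data": {"series": [[0.0,[-0.002,0.019,0],[0,0,0]],[0.0,[-0.01,0.036,0],[0,0,0]],[0.0,[-0.023,0.05,0],[0,0,0]],[0.0,[-0.04,0.058,0],[0,0,0]],[0.0,[-0.059,0.06,0],[0,0,0]]]}}

```text
time: 13.8
tool_pos: [0.604, 0.0456, 0.2032]
ee_rot: [3.135, -0.004, 1.402]
wrist_force: [3.8, 2.8, 2.6]
width: 0.0219
finger_force: 30.0
```

```bash
python3 c.py 20
```

```text
ang -12.744728063841496 r 0.05642922804595707 [3.84328367 2.79213437 2.56607461] 0.02185270769080315
[-0.019, -0.006] [-0.035, -0.016] [-0.046, -0.031] [-0.052, -0.05] [-0.051, -0.069]
```

{"op": "drive_tool", "data": {"series": [[0.0,[-0.018,-0.005,0],[0,0,0]],[0.0,[-0.034,-0.016,0],[0,0,0]],[0.0,[-0.045,-0.031,0],[0,0,0]],[0.0,[-0.05,-0.05,0],[0,0,0]],[0.0,[-0.048,-0.069,0],[0,0,0]]]}}

```text
time: 14.42
tool_pos: [0.5264, 0.0083, 0.2031]
ee_rot: [3.136, -0.001, 1.399]
wrist_force: [5.4, 2.0, 2.3]
width: 0.0212
finger_force: 30.0
```

{"op": "drive_tool", "data": {"series": [[0.0,[0.008,-0.017,0],[0,0,0]],[0.0,[0.022,-0.031,0],[0,0,0]],[0.0,[0.039,-0.039,0],[0,0,0]],[0.0,[0.058,-0.041,0],[0,0,0]],[0.0,[0.076,-0.036,0],[0,0,0]]]}}

```text
time: 15.05
tool_pos: [0.5043, 0.0886, 0.203]
ee_rot: [3.135, 0.005, 1.399]
wrist_force: [8.0, -9.8, 2.1]
width: 0.0214
finger_force: 30.0
```

Run:
```python
import c; from h import *
c.plan(np.radians(20))
im=imaging.snapshot("scene")[:,:,::-1]; cv2.imwrite("pics/s3.png",im); cv2.imwrite("pics/s3z.png",cv2.resize(im[175:245,255:325],None,fx=8,fy=8,interpolation=cv2.INTER_CUBIC))
```

```text
ang 145.64063874793305 r 0.0541360500266284 [ 8.01834687 -9.79433685  2.085755  ] 0.021399354444050965
[0.016, 0.01] [0.027, 0.026] [0.032, 0.044] [0.031, 0.063] [0.023, 0.08]
```

View pics/s3z.png

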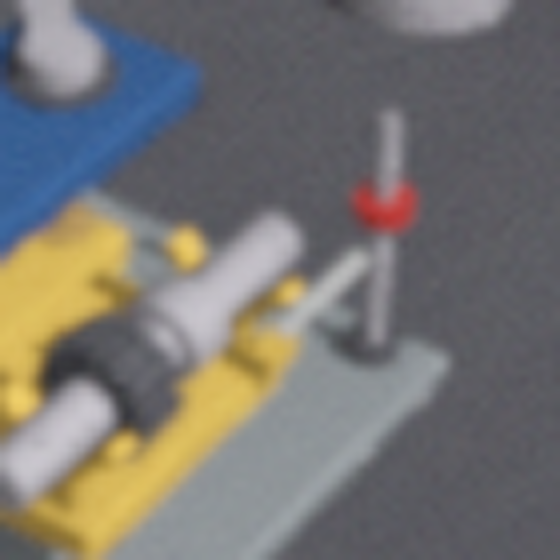

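The pointer tip is at scene px (300.6,207) and the rider at (303,200.5), so it is still well below. I'll work out the remaining rise from the blade line against the rider.

```bash
cat > lev.py <<'E'
from h import *
from scipy.optimize import brentq
S=cam("scene")
def level(im,guess_dz):
    """height of the pointer blade under the rider, from one scene picture (BGR)"""
    b,g,r=[im[:,:,i].astype(float) for i in range(3)]
    m=(r>90)&(r>1.7*g)&(r>1.7*b); m[:190]=0;m[215:]=0;m[:,:295]=0;m[:,312:]=0
    w=np.where(m,r-(g+b)/2,0); v,u=np.mgrid[:384,:512]; c=np.array([(u*w).sum(),(v*w).sum()])/w.sum()
    rod=np.array([.6585,.138]); jy=np.array([-.147,.989])
    f=lambda z:proj(S,[*rod,z])[1]-c[1]; zr=brentq(f,.03,.15)
    print("rider",c,zr,"u check",proj(S,[*rod,zr])[0])
    gray=im.astype(float).min(2)
    for s in (-.018,-.022,-.026,-.030):
        p=rod+s*jy; u0,v0=proj(S,[*p,zr-guess_dz]); k=int(round(u0)); rows=np.arange(int(v0)-4,int(v0)+6); col=gray[rows,k]; i=col.argmax(); col=np.clip(col-max(col[max(i-3,0)],col[min(i+3,9)],np.median(col)),0,None)*(abs(np.arange(10)-i)<=2); vc=(rows*col).sum()/col.sum()
        # blade point seen in column k: solve along-blade s and z
        g2=lambda z:(lambda q:q)(proj(S,[*(rod+brentq(lambda t:proj(S,[*(rod+t*jy),z])[0]-k,-.08,.04)*jy),z])[1]-vc)
        z=brentq(g2,.02,.14); print(k,round(vc,2),"z",round(z,4),"dz",round((zr-z)*1e3,1))
E
python3 - <<'E'
from lev import *
level(cv2.imread("pics/s3.png"),.018); print(); level(cv2.imread("pics/scene0.png"),.035)
E
```

```text
rider [302.68431934 200.62484097] 0.09269593271108988 u check 302.1445767219906
299 207.54 z 0.0744 dz 18.3
298 208.32 z 0.0752 dz 17.5
298 208.32 z 0.0752 dz 17.5
297 209.32 z 0.075 dz 17.7

rider [302.65324491 200.65624507] 0.0925626020670836 u check 302.1420189040882
299 211.43 z 0.0562 dz 36.4
298 212.26 z 0.0568 dz 35.8
297 213.18 z 0.057 dz 35.6
297 213.18 z 0.057 dz 35.6
```

Run:
```python
from h import *
M=R.from_euler('xyz',[np.pi,0,1.4]); f=lambda d:.055*np.array([np.cos(np.radians(d)),np.sin(np.radians(d)),0])
a=145.35
for c in range(3):
    print([M.inv().apply(f(a-20*k)-f(a)).round(3)[:2].tolist() for k in range(1,6)]); a-=100
```

```text
[[0.016, 0.011], [0.027, 0.027], [0.032, 0.045], [0.03, 0.064], [0.022, 0.081]]
[[-0.013, 0.014], [-0.031, 0.022], [-0.05, 0.023], [-0.068, 0.018], [-0.084, 0.008]]
[[-0.011, -0.016], [-0.016, -0.034], [-0.014, -0.053], [-0.006, -0.07], [0.007, -0.084]]
```

{"op": "drive_tool", "data": {"series": [[0.0,[0.016,0.011,0],[0,0,0]],[0.0,[0.027,0.027,0],[0,0,0]],[0.0,[0.032,0.045,0],[0,0,0]],[0.0,[0.03,0.064,0],[0,0,0]],[0.0,[0.022,0.081,0],[0,0,0]]]}}

```text
time: 15.72
tool_pos: [0.5853, 0.1006, 0.203]
ee_rot: [-3.139, -0.003, 1.403]
wrist_force: [-2.4, 3.2, 7.1]
width: 0.0214
finger_force: 30.0
```

{"op": "drive_tool", "data": {"series": [[0.0,[-0.013,0.014,0],[0,0,0]],[0.0,[-0.031,0.022,0],[0,0,0]],[0.0,[-0.05,0.023,0],[0,0,0]],[0.0,[-0.068,0.018,0],[0,0,0]],[0.0,[-0.084,0.008,0],[0,0,0]]]}}

```text
time: 16.35
tool_pos: [0.5821, 0.013, 0.2032]
ee_rot: [3.134, 0.001, 1.4]
wrist_force: [4.4, -0.8, 5.2]
width: 0.0219
finger_force: 30.0
```

{"op": "drive_tool", "data": {"series": [[0.0,[-0.011,-0.016,0],[0,0,0]],[0.0,[-0.016,-0.034,0],[0,0,0]],[0.0,[-0.014,-0.053,0],[0,0,0]],[0.0,[-0.014,-0.053,0],[0,0,0]]]}}

```text
time: 16.85
tool_pos: [0.5239, 0.0099, 0.203]
ee_rot: [-3.141, -0.0, 1.401]
wrist_force: [-1.0, -0.0, 7.0]
width: 0.0217
finger_force: 30.0
```

Run:
```python
from lev import *; import c
c.plan(np.radians(10))
im=imaging.snapshot("scene")[:,:,::-1]; cv2.imwrite("pics/s4.png",im); level(im,.002); cv2.imwrite("pics/s4z.png",cv2.resize(im[175:245,265:335],None,fx=8,fy=8,interpolation=cv2.INTER_CUBIC))
```

```text
ang -117.55430785795491 r 0.05430119291765471 [-1.02536086 -0.02691541  6.9953437 ] 0.021713854405031357
[0.003, -0.009] [0.008, -0.017] [0.015, -0.024] [0.022, -0.03] [0.031, -0.034] rider [302.79426327 200.60986853] 0.09275949376658517 u check 302.14579620480504
299 204.37 z 0.089 dz 3.7
299 204.37 z 0.089 dz 3.7
298 205.03 z 0.0903 dz 2.5
297 206.02 z 0.0901 dz 2.7
```

View pics/s4z.png

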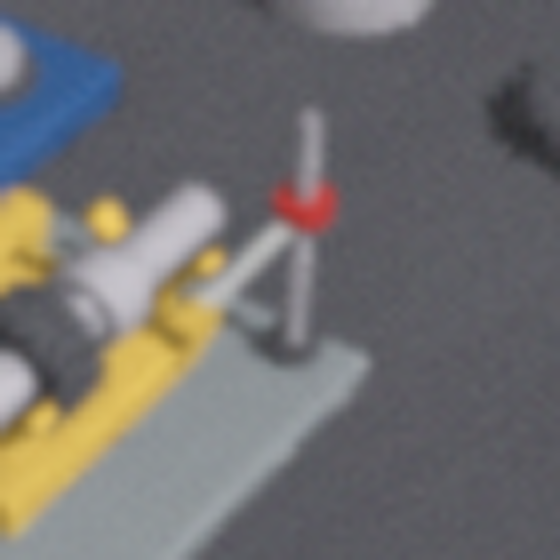

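Run:
```python
from h import *
T=cam("top"); t=cv2.imread("pics/top0.png"); b,g,r=[t[:,:,i].astype(float) for i in range(3)]
m=(r>90)&(r>1.5*g)&(r>1.5*b); m[:150]=0;m[175:]=0;m[:,:200]=0;m[:,222:]=0
v,u=np.mgrid[:384,:512]; print("rider mask c",u[m].mean(),v[m].mean(),cv2.minEnclosingCircle(np.argwhere(m)[:,::-1].astype(np.float32)))
rod=onz(T,(u[m].mean(),v[m].mean()),.096)[:2]; print("rod",rod)
gy=t.astype(float).min(2); jx=np.array([.989,.147])
for k in range(219,235,2):
    rows=np.arange(156,169); col=gy[rows,k]; print(k,col.astype(int),end=' ')
    i=3+col[3:10].argmax(); w=np.clip(col-np.median(col),0,None)*(abs(np.arange(13)-i)<=2); vc=(rows*w).sum()/w.sum(); p=onz(T,(k,vc),.059)[:2]; print(round(vc,2),p.round(4),"off x mm",round((p-rod)@jx*1e3,1),"y",round((p-rod)@[-.147,.989]*1e3,1))
```

```text
rider mask c 210.31578947368422 161.9298245614035 ((210.0, 161.35714721679688), 4.794332981109619)
rod [0.65724071 0.1374013 ]
219 [154 173 183 187 196 214 226 221 202 184 178 174 170] 162.14 [0.6628 0.1174] off x mm 2.6 y -20.6
221 [160 178 185 189 201 217 224 213 195 185 184 183 182] 161.87 [0.6634 0.1117] off x mm 2.4 y -26.3
223 [168 181 185 191 206 220 219 203 189 185 184 184 182] 161.32 [0.6649 0.106 ] off x mm 2.9 y -32.2
225 [180 185 186 196 215 225 217 197 186 185 183 184 183] 161.03 [0.6656 0.1003] off x mm 2.8 y -37.9
227 [181 187 191 204 220 224 213 194 185 184 184 183 183] 160.78 [0.6662 0.0946] off x mm 2.5 y -43.6
229 [183 187 193 208 222 221 211 203 197 188 183 181 180] 160.54 [0.6667 0.0889] off x mm 2.2 y -49.3
231 [186 188 196 215 227 227 223 222 217 205 189 172 160] 160.67 [0.6662 0.0833] off x mm 0.9 y -54.9
233 [186 190 204 220 227 226 223 222 217 203 184 161 143] 160.55 [0.6664 0.0776] off x mm 0.2 y -60.5
```

The scene view gives about 1–3.5 mm remaining, with the result depending on the blade's offset from the rod. I'll let go and take a close, low wrist view from the crank side.

{"op": "drive_tool", "data": {"series": [[0.05,[0,0,0],[0,0,0]],[0.05,[0,0,0],[0,0,0]],[0.05,[0,0,0],[0,0,0]],[0.05,[0,0,-0.04],[0,0,0]],[0.05,[0,0,-0.1],[0,0,0]]]}}

```text
time: 17.52
tool_pos: [0.524, 0.0091, 0.2997]
ee_rot: [-3.134, 0.0, 1.4]
wrist_force: [0.6, 0.5, 0.4]
width: 0.0502
finger_force: 0.0
```

```bash
cat >> h.py <<'E'
def deltaR(pos,G):
    o=robot.get_obs(); M=R.from_euler('xyz',o['ee_rot']); return M.inv().apply(np.array(pos)-o['tool_pos']).round(3),(M.inv()*G).as_rotvec().round(3)
def tilt(deg,yaw): # fingers lean towards tool -x of the upright tool
    return R.from_euler('xyz',[np.pi,0,yaw])*R.from_rotvec([0,-np.radians(deg),0])
E
python3 - <<'E'
from h import *
print(tilt(35,1.4).as_matrix()[:,2]); print(deltaR((.62,.28,.28),tilt(0,1.4)), deltaR((.66,.28,.16),tilt(35,1.4)))
E
```

```text
[-0.09748915 -0.56523074 -0.81915204]
(array([0.283, 0.049, 0.019]), array([-0.007,  0.   ,  0.   ])) (array([0.29 , 0.089, 0.139]), array([-0.007, -0.61 ,  0.003]))
```

{"op": "drive_tool", "data": {"series": [[0.05,[0.06,0.01,0],[0,0,0]],[0.05,[0.12,0.03,0],[0,0,0]],[0.05,[0.18,0.05,0],[0,0,0]],[0.05,[0.24,0.07,0],[0,-0.1,0]],[0.05,[0.29,0.089,0.03],[0,-0.25,0]]]}}

```text
time: 18.15
tool_pos: [0.6634, 0.2798, 0.2764]
ee_rot: [3.133, 0.25, 1.396]
wrist_force: [1.8, -0.8, 0.8]
width: 0.0499
finger_force: 0.0
```

Run:
```python
from h import *
print(deltaR((.66,.28,.16),tilt(35,1.4)))
```

```text
(array([ 0.028, -0.004,  0.113]), array([ 0.007, -0.361, -0.005]))
```

{"op": "drive_tool", "data": {"series": [[0.05,[0.01,-0.004,0.04],[0,-0.13,0]],[0.05,[0.02,-0.004,0.08],[0,-0.25,0]],[0.05,[0.028,-0.004,0.113],[0,-0.36,0]],[0.05,[0.028,-0.004,0.113],[0,-0.36,0]],[0.05,[0.028,-0.004,0.113],[0,-0.36,0]]]}}

```text
time: 18.77
tool_pos: [0.6582, 0.2787, 0.1574]
ee_rot: [3.139, 0.608, 1.398]
wrist_force: [0.8, -0.1, 1.0]
width: 0.05
finger_force: 0.0
```

Run:
```python
from h import *
W=cam("wrist"); im=imaging.snapshot("wrist")[:,:,::-1].copy(); cv2.imwrite("pics/w4.png",im)
print(W[1]); np.savez("w4.npz",K=W[0],p=W[1],M=W[2]); u=fproj(W,(.658,.138,.092)); print(u)
x,y=int(u[0]),int(u[1]); x0,y0=max(0,x-50),max(0,y-40); print(x0,y0)
cv2.imwrite("pics/w4z.png",cv2.resize(im[y0:y0+75,x0:x0+100],None,fx=8,fy=8,interpolation=cv2.INTER_CUBIC))
```

```text
[0.68248231 0.42842398 0.23885828]
[277.97084477 255.0728879 ]
227 215
```

View pics/w4z.png

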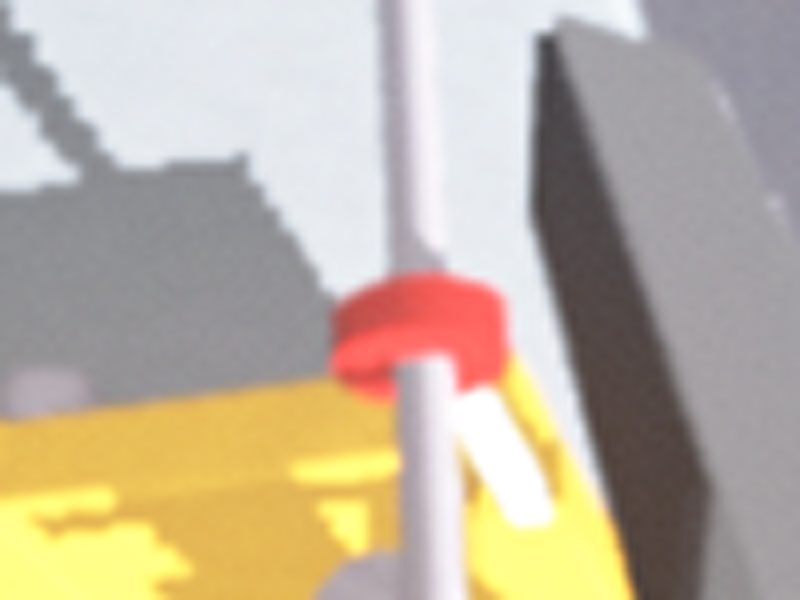

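The close view is upside down. The rider is at px (279.5,257), and the white blade runs from (293.5,279) to (286.8,264.4), where its tip dips behind the rider's lower edge. I'll combine this ray plane with the scene and top rays.

Run:
```python
from h import *
from scipy.optimize import least_squares
w=np.load("w4.npz"); W=(w['K'],w['p'],w['M']); S=cam("scene");T=cam("top")
L=lambda f:least_squares(f,[.658,.138,.09]).x
obs=[(proj,T,(210.4,162.0)),(proj,S,(302.7,200.62)),(fproj,W,(279.5,257.1))]
P=L(lambda x:np.concatenate([np.subtract(f(C,x),u)/ (1 if C is not W else 1) for f,C,u in obs])); print("rider",P,[np.subtract(f(C,P),u).round(2) for f,C,u in obs])
jy=np.array([-.147,.989,0]); jx=np.array([.989,.147,0])
# each camera's own offset removed: shift the picture so that the rider lies at its projection
def cons(d,C): # plane through camera containing jy and ray d : n.(P+e jx+h z -c)=0
    n=np.cross(d,jy); n/=np.linalg.norm(n); return n@jx,n[2],-n@(P-C[1])
offW=np.subtract(fproj(W,P),(279.5,257.1)); offS=np.subtract(proj(S,P),(302.7,200.62))
rows=[]
for u in [(293.5,279.0),(286.8,264.4)]: c=cons(fray(W,np.add(u,offW)),W); rows.append(('W',c))
for u in [(299,204.37),(298,205.03),(297,206.02)]: c=cons(ray(S,np.add(u,offS)),S); rows.append(('S',c))
for n,(a,b,c) in rows: print(n,a.round(3),b.round(3),"h mm for e=0,2,4:",[(round((c-a*e)/b*1e3,1)) for e in (0,.002,.004)])
A=np.array([r[1][:2] for r in rows]); B=np.array([r[1][2] for r in rows]); print("e,h of top face vs rider centre",np.linalg.lstsq(A,B,rcond=None)[0]*1e3)
```

```text
rider [0.65935589 0.13748652 0.09425317] [array([-0.04, -0.71]), array([-0.43, -0.18]), array([-0.15, -0.09])]
W 0.913 -0.407 h mm for e=0,2,4: [np.float64(-2.8), np.float64(1.6), np.float64(6.1)]
W 0.918 -0.396 h mm for e=0,2,4: [np.float64(-7.5), np.float64(-2.9), np.float64(1.8)]
S 0.852 -0.523 h mm for e=0,2,4: [np.float64(-1.3), np.float64(1.9), np.float64(5.2)]
S 0.852 -0.524 h mm for e=0,2,4: [np.float64(-0.1), np.float64(3.2), np.float64(6.4)]
S 0.852 -0.524 h mm for e=0,2,4: [np.float64(-0.3), np.float64(2.9), np.float64(6.2)]
e,h of top face vs rider centre [ 7.1737841  11.13885504]
```

```bash
cat > topm.py <<'E'
from h import *
def topmeas(t,zr=.093,zb=.093):
    T=cam("top"); f=4; u=cv2.resize(t[145:180,195:245],None,fx=f,fy=f,interpolation=cv2.INTER_CUBIC).astype(float); b,g,r=u[:,:,0],u[:,:,1],u[:,:,2]
    red=(r-(g+b)/2)>55; red[:,25*f:]=0
    pts=np.argwhere(red)[:,::-1].astype(np.float32); (c,rad)=cv2.minEnclosingCircle(cv2.convexHull(pts)); el=cv2.fitEllipse(cv2.convexHull(pts))
    px=lambda c:((c[0]+.5)/f-.5+195,(c[1]+.5)/f-.5+145)
    print("circle",px(c),rad/f,"ellipse",px(el[0]),np.array(el[1])/f,"expected r",.012*393.9/1.07)
    rod=onz(T,px(el[0]),zr+.004)[:2]; jy=np.array([-.147,.989]);jx=np.array([.989,.147]); gy=t.astype(float).min(2)
    print("rod",rod)
    for k in range(214,236,2):
        rows=np.arange(154,171); col=gy[rows,k]; i=2+col[2:15].argmax(); w=np.clip(col-np.percentile(col[max(0,i-4):i+5],60),0,None)*(abs(np.arange(17)-i)<=3); vc=(rows*w).sum()/w.sum(); p=onz(T,(k,vc),zb+.002)[:2]
        print(k,round(vc,2),int(col.max()),"e mm",round((p-rod)@jx*1e3,1),"y",round((p-rod)@jy*1e3,1))
E
python3 - <<'E'
from topm import *
t=imaging.snapshot("top")[:,:,::-1].copy(); cv2.imwrite("pics/t4.png",t); topmeas(t)
print(); topmeas(cv2.imread("pics/top0.png"),zb=.059)
s=imaging.snapshot("scene")[:,:,::-1].copy(); cv2.imwrite("pics/s5.png",s)
from lev import *; level(s,.002)
E
```

```text
circle (210.1610918045044, 161.21258735656738) 5.230428218841553 ellipse (210.0564088821411, 161.29591751098633) [ 9.72872639 10.4264555 ] expected r 4.417570093457943
rod [0.6588367  0.13796513]
214 158.02 171 e mm 7.5 y -11.9
216 159.97 215 e mm 1.2 y -16.5
218 160.02 229 e mm 0.1 y -21.9
220 159.78 227 e mm -0.1 y -27.4
222 159.31 226 e mm 0.2 y -33.0
224 159.04 230 e mm -0.0 y -38.5
226 158.75 228 e mm -0.2 y -44.1
228 158.56 228 e mm -0.6 y -49.6
230 158.82 232 e mm -2.3 y -54.9
232 159.05 232 e mm -3.8 y -60.2
234 158.58 231 e mm -3.5 y -65.8

circle (210.19444465637207, 161.19444465637207) 5.205116271972656 ellipse (210.06270503997803, 161.28666877746582) [ 9.79182148 10.34186363] expected r 4.417570093457943
rod [0.65886197 0.13794756]
214 157.93 168 e mm 14.9 y -9.0
216 159.94 190 e mm 8.2 y -13.7
218 162.14 220 e mm 1.0 y -18.3
220 162.03 226 e mm 0.3 y -23.9
222 161.64 220 e mm 0.5 y -29.7
224 161.21 222 e mm 0.7 y -35.4
226 160.91 226 e mm 0.6 y -41.2
228 160.61 221 e mm 0.5 y -46.9
230 160.75 224 e mm -0.9 y -52.4
232 160.9 229 e mm -2.3 y -57.9
234 160.5 225 e mm -2.2 y -63.7
rider [302.90741979 200.54361631] 0.09304069710105901 u check 302.1511923514905
299 204.37 z 0.089 dz 4.0
299 204.37 z 0.089 dz 4.0
298 205.03 z 0.0903 dz 2.7
297 206.02 z 0.09 dz 3.0
```

With e≈0 the blade points straight at the rod, so about 3.5 mm (63°) remains. I'm going back to the grip.

Run:
```python
from h import *
print(deltaR((.65,.28,.30),tilt(0,1.4)))
```

```text
(array([-0.079, -0.008, -0.115]), array([ 0.005,  0.605, -0.003]))
```

{"op": "drive_tool", "data": {"series": [[0.05,[-0.02,-0.002,-0.03],[0,0.1,0]],[0.05,[-0.04,-0.004,-0.06],[0,0.25,0]],[0.05,[-0.06,-0.006,-0.09],[0,0.42,0]],[0.05,[-0.079,-0.008,-0.115],[0.005,0.605,-0.003]],[0.05,[-0.079,-0.008,-0.115],[0.005,0.605,-0.003]]]}}

```text
time: 19.55
tool_pos: [0.651, 0.2777, 0.3056]
ee_rot: [3.133, -0.001, 1.396]
wrist_force: [-0.4, 0.4, 0.5]
width: 0.0498
finger_force: 0.0
```

Run:
```python
from h import *
print(deltaR((.524,.010,.30),tilt(0,1.4)))
```

```text
(array([-0.286, -0.079,  0.005]), array([ 0.009, -0.001, -0.004]))
```

{"op": "drive_tool", "data": {"series": [[0.05,[-0.06,-0.017,0.005],[0.005,0,-0.004]],[0.05,[-0.12,-0.033,0.005],[0.005,0,-0.004]],[0.05,[-0.18,-0.05,0.005],[0.005,0,-0.004]],[0.05,[-0.24,-0.066,0.005],[0.005,0,-0.004]],[0.05,[-0.286,-0.079,0.005],[0.005,0,-0.004]]]}}

```text
time: 20.18
tool_pos: [0.5224, 0.0113, 0.2907]
ee_rot: [-3.128, 0.008, 1.406]
wrist_force: [1.0, -1.5, -0.1]
width: 0.0499
finger_force: 0.0
```

{"op": "drive_tool", "data": {"series": [[0.05,[0,0,0],[0,0,0]],[0.05,[0,0,0],[0,0,0]]]}}

```text
time: 20.42
tool_pos: [0.524, 0.0136, 0.2912]
ee_rot: [-3.129, 0.006, 1.407]
wrist_force: [0.2, 0.3, 0.1]
width: 0.0498
finger_force: 0.0
```

Run:
```python
from h import *
print(deltaR((.524,.010,.204),tilt(0,1.4)))
W=cam("wrist"); im=imaging.snapshot("wrist")[:,:,::-1].astype(int); b,g,r=[im[:,:,i] for i in range(3)]
print(blobs((r>100)&(r>1.8*g)&(r>1.8*b),25)[0]); print("expect",fproj(W,(.524,.010,.225)),fproj(W,(.524,.01,.165)))
```

```text
(array([-0.003,  0.002,  0.087]), array([-0.012,  0.006,  0.007]))
[(np.int32(246), array([352.4,  55.2]), array([344,  45,  20,  20], dtype=int32)), (np.int32(902), array([257.1, 202.5]), array([244, 181,  27,  43], dtype=int32))]
expect [258.5573048  212.79627873] [258.63199482 191.34539965]
```

{"op": "drive_tool", "data": {"series": [[0.05,[-0.003,0.002,0.04],[-0.012,0.006,0.007]],[0.05,[-0.003,0.002,0.087],[-0.012,0.006,0.007]],[0.05,[-0.003,0.002,0.087],[-0.012,0.006,0.007]],[0.0,[-0.003,0.002,0.087],[-0.012,0.006,0.007]],[0.0,[-0.003,0.002,0.087],[-0.012,0.006,0.007]]]}}

```text
time: 21.1
tool_pos: [0.526, 0.0095, 0.2081]
ee_rot: [3.135, -0.001, 1.399]
wrist_force: [0.2, 0.9, 0.2]
width: 0.0339
finger_force: 0.0
```

{"op": "drive_tool", "data": {"series": [[0.0,[0,0,0],[0,0,0]],[0.0,[0,0,0],[0,0,0]],[0.0,[0,0,0],[0,0,0]]]}}

```text
time: 21.48
tool_pos: [0.5251, 0.0092, 0.207]
ee_rot: [3.137, -0.002, 1.399]
wrist_force: [0.0, 0.2, 6.1]
width: 0.0217
finger_force: 30.0
```

```bash
python3 c.py 15.75
```

```text
ang -116.09306300883307 r 0.05434491924714945 [0.01011108 0.16069661 6.06336732] 0.021736205326552745
[0.006, -0.014] [0.015, -0.026] [0.028, -0.034] [0.042, -0.039] [0.057, -0.04]
```

{"op": "drive_tool", "data": {"series": [[0.0,[0.006,-0.014,0],[0,0,0]],[0.0,[0.015,-0.026,0],[0,0,0]],[0.0,[0.028,-0.034,0],[0,0,0]],[0.0,[0.042,-0.039,0],[0,0,0]],[0.0,[0.042,-0.039,0],[0,0,0]]]}}

```text
time: 22.1
tool_pos: [0.4952, 0.0586, 0.2069]
ee_rot: [3.132, -0.003, 1.4]
wrist_force: [7.1, 1.3, 4.8]
width: 0.0217
finger_force: 30.0
```

Run:
```python
import c; c.plan(.1); print()
from lev import *
s=imaging.snapshot("scene")[:,:,::-1].copy(); cv2.imwrite("pics/s6.png",s); level(s,0.0)
a=cv2.imread("pics/s5.png").astype(int).min(2)
for r in range(196,212): print(r,s[r,290:306].min(1),a[r,290:306])
```

```text
ang 179.40874628292573 r 0.053756807871822396 [7.10051911 1.34914943 4.8480213 ] 0.0216926047251068
[0.005, -0.002] [0.011, -0.002] [0.016, -0.001] [0.022, -0.0] [0.027, 0.001] 
rider [303.08306248 200.48176237] 0.09330315719359977 u check 302.156230264528
299 203.51 z 0.0929 dz 0.4
299 203.51 z 0.0929 dz 0.4
298 204.3 z 0.0936 dz -0.3
297 205.16 z 0.0939 dz -0.6
196 [ 99  94  91  91  88  91  87  89  88  91  88  94 118 141 137 105] [ 93  88  88  88  89  90  90  91  89  89  89  93 116 140 135 102]
197 [132 115  99  93  89  88  87  89  90  88  82  89 116 138 132 100] [102  96  91  89  89  90  93  91  92  85  81  91 117 138 129  99]
198 [160 142 116  97  91  89  89  89  85  79  65  80 113 135 122  88] [132 113  97  91  92  92  89  88  87  77  66  75 113 134 119  85]
199 [176 165 139 105  91  88  91  89  86  72  62  72 106 124 103  76] [169 147 115  93  90  91  89  87  82  74  62  70 104 124 104  72]
200 [185 175 154 112  90  89  90  87  82  74  63  65  85  93  84  70] [186 172 140 103  92  87  93  89  80  68  56  63  84  96  85  64]
201 [184 171 149 110  93  88  87  90  95 100  99  76  
[... 741 characters left out ...]
115 143 146 111  90]
207 [ 82 100 119 143 169 177 173 150 114  96  96 117 144 146 111  90] [ 85  96 102 117 140 169 179 169 140 110  97 116 141 146 113  91]
208 [ 88 113 141 170 180 169 142 113  98  88  92 116 141 137 107  90] [ 84 104 119 145 168 178 168 141 108  90  96 117 137 138 106  88]
209 [115 143 166 179 169 141 108  94  88  89  95 121 140 136 103  94] [100 119 146 170 179 169 140 107  93  91  96 119 139 134 106  88]
210 [150 169 177 172 142 108  93  87  88  87  97 118 139 132 102  89] [139 156 176 181 169 140 109  90  90  89 100 120 138 130 101  91]
211 [161 173 172 153 121 101  93  90  88  90  98 123 138 125 101  91] [159 178 184 175 149 116  96  88  85  85  98 124 134 127 103  86]
```

Level to within about 1 mm. I'm releasing and backing off for a final check.

{"op": "drive_tool", "data": {"series": [[0.05,[0,0,0],[0,0,0]],[0.05,[0,0,0],[0,0,0]],[0.05,[0,0,0],[0,0,0]],[0.05,[0,0,-0.04],[0,0,0]],[0.05,[0,0,-0.1],[0,0,0]]]}}

```text
time: 22.78
tool_pos: [0.4914, 0.0572, 0.3031]
ee_rot: [-3.135, 0.0, 1.398]
wrist_force: [0.7, -0.6, 1.2]
width: 0.0501
finger_force: 0.0
```

{"op": "drive_tool", "data": {"series": [[0.05,[-0.05,0.0,-0.03],[0,0,0]],[0.05,[-0.08,-0.05,-0.03],[0,0,0]],[0.05,[-0.08,-0.1,-0.03],[0,0,0]],[0.05,[-0.08,-0.1,-0.03],[0,0,0]],[0.05,[-0.08,-0.1,-0.03],[0,0,0]]]}}

```text
time: 23.4
tool_pos: [0.3809, -0.0045, 0.3347]
ee_rot: [3.14, -0.001, 1.399]
wrist_force: [-0.2, 0.4, -0.0]
width: 0.0503
finger_force: 0.0
```

Run:
```python
from lev import *; from topm import *
s=imaging.snapshot("scene")[:,:,::-1].copy(); cv2.imwrite("pics/s7.png",s); level(s,0.0)
t=imaging.snapshot("top")[:,:,::-1].copy(); cv2.imwrite("pics/t7.png",t); topmeas(t)
m=t.max(2)<70; m[:175]=0;m[205:]=0;m[:,:275]=0;m[:,322:]=0
T=cam("top"); P=np.array([onz(T,(x,y),.188)[:2] for y,x in zip(*np.nonzero(m))]).astype(np.float32)*1000; print(cv2.minAreaRect(P))
print(robot.get_obs()['wrist_force'])
```

```text
rider [303.08512951 200.47744974] 0.09332145395301267 u check 302.15658152207425
299 203.58 z 0.0926 dz 0.7
299 203.58 z 0.0926 dz 0.7
298 204.27 z 0.0937 dz -0.4
297 205.18 z 0.0939 dz -0.5
circle (210.19444465637207, 161.19444465637207) 5.205116271972656 ellipse (210.0063123703003, 161.28184127807617) [ 9.6616478  10.42333794] expected r 4.417570093457943
rod [0.65887941 0.13810191]
214 158.07 168 e mm 7.4 y -12.0
216 159.91 214 e mm 1.3 y -16.6
218 159.88 226 e mm 0.5 y -22.1
220 159.57 222 e mm 0.4 y -27.6
222 159.2 225 e mm 0.4 y -33.2
224 158.82 223 e mm 0.5 y -38.8
226 158.36 222 e mm 0.9 y -44.4
228 158.31 228 e mm 0.0 y -49.8
230 158.34 227 e mm -1.0 y -55.2
232 158.0 224 e mm -1.0 y -60.8
234 157.66 228 e mm -1.0 y -66.4
((566.2188720703125, -87.86723327636719), (70.74354553222656, 18.86441421508789), 68.076416015625)
[ 0.10423804 -0.22360886 -0.48039957]
```

```bash
python3 -c "
from bench import robot; print(robot.close_job())"
```

```text
the job is handed in; nothing more can be done
None
```

I handed the job in at about 23.5 s. By my own measurements, the lock is turned to its stop (about 3.0 rad), the pointer is level with the rider to about 1 mm, and the gripper is clear of everything. The hand-in gave no verdict, and I did not separately re-measure the gear shaft or the loose parts at the end.

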